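# Set out the weighing station

## Robot

A 6-joint arm with a two-finger parallel gripper is mounted at the origin on the work surface. World frame = base frame: x ahead of the robot, y to its left, z up, the work surface at z = 0. Lengths are in m, angles in rad, forces in N, time in s.
With the tool pointing down it reaches from about 0.35 to 1 m from the base axis. Payload 7.1 kg.
Tool frame: the origin (TCP) lies between the finger pads; the fingertips stand 22 mm ahead of it and the grasp point (between the pads) lies 3 mm ahead of it; x points along the fingers, y is the direction in which the jaws open and shut, and the axes are right-handed (so a half turn about x gives the same grasp; the last joint's range is limited). The gripper opens to 85 mm and grips with 20 to 120 N. Pads are 22 mm wide; open, the fingers measure 114 mm over their backs; the gripper's body (76 mm by 85 mm) begins 54 mm behind the grasp point. The pads swing forward as they close: fully open they stand 13 mm farther back than shut.
Start: joints at [-1.214, 0.423, 1.63, -0, 1.089, -0.019], TCP at [0.229, -0.581, 0.226] pointing down, gripper open.
Joint ranges: [-3, 3], [-0.9, 2.11], [0.09, 2.58], [-1.31, 4.45], [0.11, 2.69], [-2.54, 2.54]. Speed limits (rad/s): [2.39, 2.39, 3.01, 3.14, 3.14, 3.14].

## Interface

Orientations are given as a rotation vector (axis times angle).
In Python, from rig import manip gives the robot as it stands. The module is installed in compiled form; this text tells all that it offers. Calls block until the motion is done:
- manip.move_to(position, orientation): joint-space move of the TCP to a pose.
- manip.servo_line(position, orientation=None, rate=0.15): straight line of the TCP; orientation=None keeps the orientation; rate is the mean speed in m/s.
- manip.set_joints(angles): joint-space move.
- manip.command_gripper(opening, f_grip=None): finger opening in m; f_grip is the grip in N (None keeps the last); returns when the fingers have stopped.
- manip.hold(seconds).
- manip.solve_ik(position, orientation): joint angles nearest the present ones, or None.
- manip.camera(name): name is "side" or "top" or "wrist"; returns a dict with "image" (480x640x3 uint8, red, green, blue), "fx", "fy", "cx", "cy" (pixels), "cam_to_world" (4x4, takes a point from camera to world coordinates); the wrist camera has in their place "mount" (4x4, takes a point from camera to tool coordinates, whose origin is the TCP and whose axes are the tool frame's). Camera axes: x right, y down, z forward; pixel columns grow to the right and rows downward; lengths in m; the calibration is good to about 2 mm. A picture is of the moment at which its call begins: read the wrist's pose just before it. There is no depth.
A pose or a line that the arm cannot do raises manip.IKError and nothing moves.
- manip.sign_off(): hands the job in, once; it reports no verdict.
Readings, each from a call of its own:
- manip.get_time(): time.
- manip.get_joint_positions(): joint angles.
- manip.get_joint_vel(): joint speeds.
- manip.get_tau(): joint torques, N m.
- manip.get_position(): TCP position.
- manip.get_ee_rot(): TCP orientation.
- manip.get_contact_force(): force on the tool from outside, world axes, zero at the start.
- manip.get_torque(): the same for the moment, N m.
- manip.get_width(): finger opening in m.
Only numpy, scipy, OpenCV 4.12 (cv2) and the standard library are available. Lean on these libraries where they do the work, as an engineer would, in place of code of your own. Each camera call takes 0.05 s, during which the arm holds its last target. There are 200 camera calls.

## Task

Set out the weighing station: stand the three white bottles upright on the rings of the blue tray, the red-capped one on the ring next to the yellow stripe, the green-capped one at the other end and the black-capped one between them. Put the dark steel dish in the middle of the balance's pan and stand the brass weight upright inside it, in the middle. Leave the blue-capped brown bottle, the beaker and the orange-lidded jar where they are.

Things in the scene. Friction and masses are not known exactly. Their poses are not given: they have to be found in the camera images.
- red_bottle_mid (a point): Upright round screw-cap bottle, 38 mm diameter, 62 mm tall, about 60 g, white body with a red cap. This point is on its axis half-way up (31 mm above its foot); z is up its axis.
- black_bottle_mid (a point): Upright round screw-cap bottle, 38 mm diameter, 62 mm tall, about 60 g, white body with a black cap. This point is on its axis half-way up (31 mm above its foot); z is up its axis.
- green_bottle_mid (a point): Upright round screw-cap bottle, 38 mm diameter, 62 mm tall, about 60 g, white body with a green cap. This point is on its axis half-way up (31 mm above its foot); z is up its axis.
- dish_mid (a point): Shallow round dark-steel weighing dish, open at the top, outer diameter 66 mm, 14 mm tall, upright wall 3 mm thick, inner floor 3 mm above its underside, about 40 g. Can be taken across its outside with the fingertips almost down on the surface. This point is on its axis half-way up (7 mm above its underside); z is up.
- weight_mid (a point): Brass calibration weight standing upright: round, 29 mm diameter up to 46 mm, then a narrow neck (20 mm) and a knob (27 mm) at 54 to 60 mm; 62 mm tall overall, about 250 g. This point is on its axis half-way up (31 mm above its foot); z is up.
- balance: Flat grey bench balance, 150 x 130 mm, fixed to the bench, with a square steel pan (112 x 116 mm). A dark circle of 75 mm diameter marks the middle of the pan. Origin: below the middle of the pan, at bench height; the pan's top is 30 mm above it. x points from the pan to the display, z up. It stands at any of various turns, on the robot's left or right.
- tray: Flat blue plastic bottle tray, 66 x 204 mm, 5 mm thick, fixed to the bench, with three white rings (47 mm outside, printed, flat) in a row and a yellow stripe across one end. Origin: its middle at bench height; y runs along it towards the yellow-striped end, z up; ring centres at y = +66 mm (next to the yellow stripe), 0 and -66 mm, all at x = 0, and the surface 5 mm above the origin. It may lie at any turn, on the robot's left or right.
- spare_bottle_mid (a point): Bystander: round bottle like the others, 38 mm diameter, 62 mm tall, but brown with a blue cap. This point is on its axis half-way up.
- beaker_mid (a point): Bystander: small green-tinted glass beaker, 50 mm diameter, 55 mm tall, open at the top. This point is on its axis half-way up.
- jar_mid (a point): Bystander: low brown jar with an orange lid, 44 mm diameter, 45 mm tall. This point is on its axis half-way up.

How it is judged:
At the end, for the whole second after the job is handed in: Bottles upright (0.1 rad) on the tray, each within 13 mm along and across of its ring centre: red by the yellow stripe, black in the middle, green at the other end. Dish flat on the pan within 13 mm of its middle; weight upright on the dish floor within 14 mm of its centre. All at rest (x of red_bottle_mid in the frame of tray between -0.013 and 0.013 m and y of red_bottle_mid in the frame of tray between 0.053 and 0.079 m and z of red_bottle_mid in the frame of tray between 0.032 and 0.04 m and angle between each of red_bottle_mid, black_bottle_mid, green_bottle_mid, weight_mid's own z axis and vertical below 0.1 rad and linear speed of each of red_bottle, black_bottle, green_bottle, dish, weight below 0.01 m/s and x of black_bottle_mid in the frame of tray between -0.013 and 0.013 m and y of black_bottle_mid in the frame of tray between -0.013 and 0.013 m and z of black_bottle_mid in the frame of tray between 0.032 and 0.04 m and x of green_bottle_mid in the frame of tray between -0.013 and 0.013 m and y of green_bottle_mid in the frame of tray between -0.079 and -0.053 m and z of green_bottle_mid in the frame of tray between 0.032 and 0.04 m and horizontal distance between dish_mid and balance below 0.013 m and z of dish_mid in the frame of balance between 0.033 and 0.041 m and angle between dish_mid's own z axis and vertical below 0.08 rad and horizontal distance between weight_mid and dish_mid below 0.014 m and z of weight_mid in the frame of dish_mid between 0.023 and 0.031 m); the robot touches nothing.
It fails at once if the blue-capped brown bottle was moved by more than 20 mm (distance of spare_bottle_mid from where it was at the start of the episode above 0.02 m).
It fails at once if the beaker was moved by more than 20 mm (distance of beaker_mid from where it was at the start of the episode above 0.02 m).
It fails at once if the orange-lidded jar was moved by more than 20 mm (distance of jar_mid from where it was at the start of the episode above 0.02 m).
It also fails if it takes over 120 s, if anything falls off the work surface, if the arm or the gripper's body presses on something with over 40 N, if the wrist force passes 120 N, or if a joint passes its speed limit or range.

## Working session

There is one attempt and no reset: what is moved stays moved. The work goes in short steps, each a Python script; the robot and the scene stay as the last script left them, time stands still between calls to the robot, and variables do not carry over. Pictures are saved under pics/ and viewed, about 12 in all and at most 16, crops included, and the job is handed in when it is done.

```bash
mkdir -p pics
python3 - <<'E'
from rig import manip
import cv2,numpy as np
for n in("top","side"):
    c=manip.camera(n);cv2.imwrite(f"pics/{n}0.png",c["image"][:,:,::-1]);print(n,c["fx"],c["fy"],c["cx"],c["cy"],np.round(c["cam_to_world"],4).tolist())
c=manip.camera("wrist");print(c["fx"],c["cx"],c["cy"],np.round(c["mount"],4).tolist(),manip.get_ee_rot(),manip.get_time())
E
```

```text
top 452.40122968883054 452.40122968883054 321.3853428407799 246.18678653469547 [[-0.0177, -0.9831, 0.1821, 0.4001], [-0.9996, 0.0212, 0.0173, -0.0035], [-0.0208, -0.1817, -0.9831, 0.7949], [0.0, 0.0, 0.0, 1.0]]
side 471.25632186106856 471.25632186106856 316.9066413128397 239.26389733788014 [[-0.8575, -0.3948, 0.33, 0.2655], [-0.5145, 0.6536, -0.555, 0.4546], [0.0034, -0.6457, -0.7636, 0.698], [0.0, 0.0, 0.0, 1.0]]
360.4922221739038 312.26726589289956 235.29295423330132 [[0.0002, -0.264, 0.9645, -0.1487], [1.0, 0.0008, -0.0, -0.001], [-0.0008, 0.9645, 0.264, -0.0674], [0.0, 0.0, 0.0, 1.0]] [ 2.01623206  0.38460936 -2.01662832] 0.15
```

View pics/top0.png

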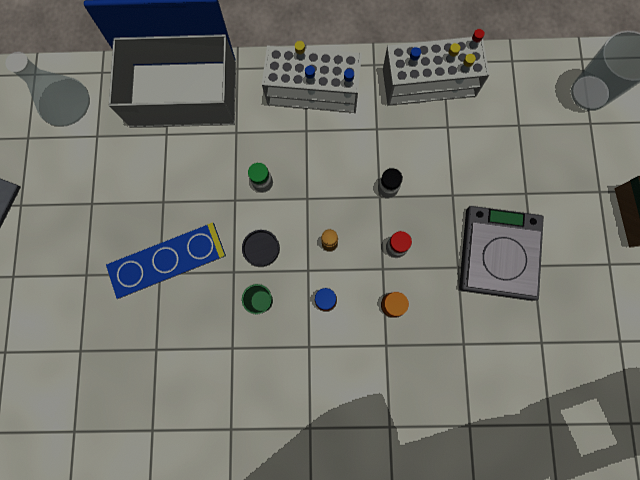

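View pics/side0.png

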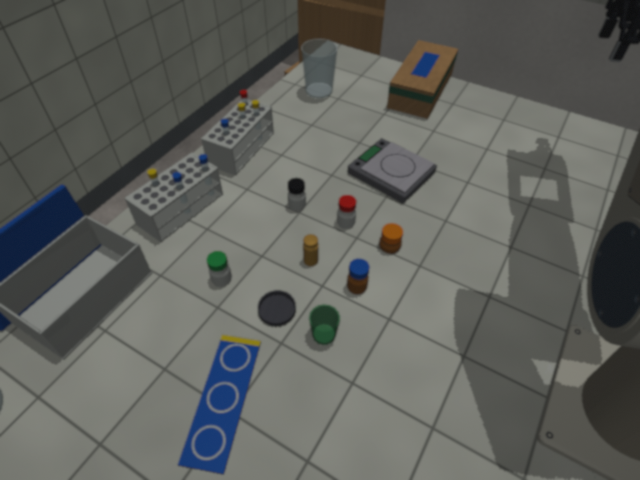

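The top view shows caps at: green (258,172), black (391,179), red (400,241), weight knob (329,236), dish (261,247). The rings are at (200,246), (165,260) and (130,274), with the stripe on the right end. The pan circle is at (504,258), and the bystanders are in the nearest row. The side view agrees with this layout.

```bash
cat > h.py <<'E'
from rig import manip
import cv2,numpy as np
from scipy.spatial.transform import Rotation as R
def ray(c,T,u,v,z):
    d=T[:3,:3]@[(u-c["cx"])/c["fx"],(v-c["cy"])/c["fy"],1]
    return T[:3,3]+d*(z-T[2,3])/d[2]
def rot(yaw): # tool x down, tool y (jaw) along yaw
    y=np.array([np.cos(yaw),np.sin(yaw),0]);x=np.array([0,0,-1.])
    return R.from_matrix(np.c_[x,y,np.cross(x,y)]).as_rotvec()
def toolT():
    T=np.eye(4);T[:3,:3]=R.from_rotvec(manip.get_ee_rot()).as_matrix();T[:3,3]=manip.get_position();return T
def wrist(name):
    T=toolT();c=manip.camera("wrist");cv2.imwrite(f"pics/{name}.png",c["image"][:,:,::-1]);return c,T@np.asarray(c["mount"])
E
python3 - <<'E'
from h import *
print(R.from_rotvec(manip.get_ee_rot()).as_matrix().round(2).tolist())
c=manip.camera("top");T=c["cam_to_world"]
P={"green":(258,172,.062),"black":(391,179,.062),"red":(400,241,.062),"weight":(329,235,.062),"dish":(261,247,.014),"rR":(200,246,.005),"rM":(165,260,.005),"rL":(130,274,.005),"pan":(504,258,.03),"jar":(395,303,.045),"blue":(325,298,.062),"beaker":(257,297,.055),"b1":(469,207,.03),"b2":(543,213,.03)}
for k,p in P.items():print(k,ray(c,T,*p).round(4))
im=cv2.resize(c["image"][130:330,100:560,::-1],None,fx=1.7,fy=1.7)
# segmentation centroids of saturated caps
hsv=cv2.cvtColor(c["image"],cv2.COLOR_RGB2HSV)
for k,(u,v,z) in P.items():
    if k in("green","red","blue","jar"):
        w=hsv[v-14:v+15,u-14:u+15].astype(int);h0=hsv[v,u,0];m=(abs((w[...,0]-int(h0)+90)%180-90)<9)&(w[...,1]>130)&(w[...,2]>80)
        y,x=np.nonzero(m);print(k,(x.min()+x.max())/2+u-14,(y.min()+y.max())/2+v-14,x.max()-x.min(),y.max()-y.min())
for x,y,z in[(.4,.2,.2),(.4,-.3,.2)]:
  for yaw in np.arange(-180,181,30):
    q=manip.solve_ik([x,y,z],rot(np.radians(yaw)));print(yaw,None if q is None else np.round(q,1)[[0,5]])
E
```

```text
[[-0.0, 0.37, -0.93], [0.0, -0.93, -0.37], [-1.0, -0.0, -0.0]]
green [0.6668 0.1151 0.062 ]
black [ 0.6487 -0.1103  0.062 ]
red [ 0.5418 -0.1202  0.062 ]
weight [ 0.5544 -0.0036  0.062 ]
dish [0.5456 0.1165 0.014 ]
rR [0.5514 0.2271 0.005 ]
rM [0.5274 0.289  0.005 ]
rL [0.5036 0.3503 0.005 ]
pan [ 0.5147 -0.2997  0.03  ]
jar [ 0.4415 -0.1096  0.045 ]
blue [0.4507 0.005  0.062 ]
beaker [0.455  0.1162 0.055 ]
b1 [ 0.6054 -0.2475  0.03  ]
b2 [ 0.5918 -0.3735  0.03  ]
green 257.5 171.5 19 17
red 401.0 241.0 20 20
jar 396.5 303.5 23 23
blue 325.0 298.0 20 20
-180 None
-150 None
-120 [0.4 2.5]
-90 [0.4 2. ]
-60 [0.4 1.5]
-30 [0.4 1. ]
0 [0.4 0.4]
30 [ 0.4 -0.1]
60 [ 0.4 -0.6]
90 [ 0.4 -1.1]
120 [ 0.4 -1.7]
150 [ 0.4 -2.2]
180 None
-180 [-0.7  2.5]
-150 [-0.7  2. ]
-120 [-0.7  1.4]
-90 [-0.7  0.9]
-60 [-0.7  0.4]
-30 [-0.7 -0.1]
0 [-0.7 -0.7]
30 [-0.7 -1.2]
60 [-0.7 -1.7]
90 [-0.7 -2.2]
120 None
150 None
180 [-0.7  2.5]
```

Run:
```python
from h import *
manip.move_to([.53,-.22,.22],rot(np.radians(-90)))
c,T=wrist("w1");np.save("w1T.npy",T)
print(manip.get_time())
manip.move_to([.545,.1165,.2],rot(np.radians(-90)))
c,T=wrist("w2");np.save("w2T.npy",T)
print(manip.get_time(),manip.get_width(),manip.get_position(),manip.get_contact_force())
```

```text
1.9667
3.2917 0.08529923754358841 [0.5453851  0.11535682 0.2001053 ] [ 0.24967569 -0.74981306  0.89903356]
```

View pics/w1.png

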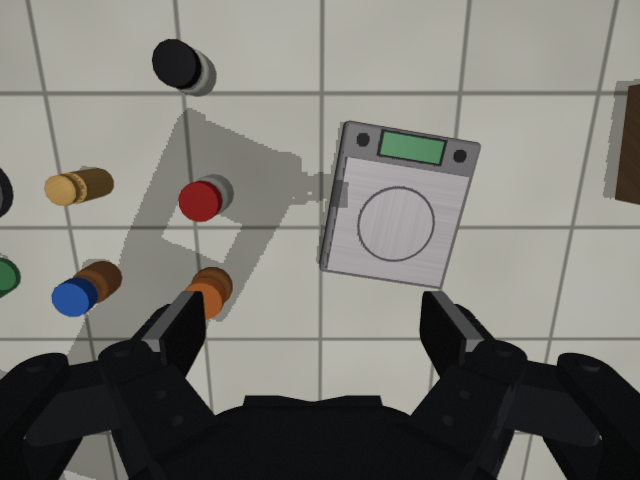

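View pics/w2.png

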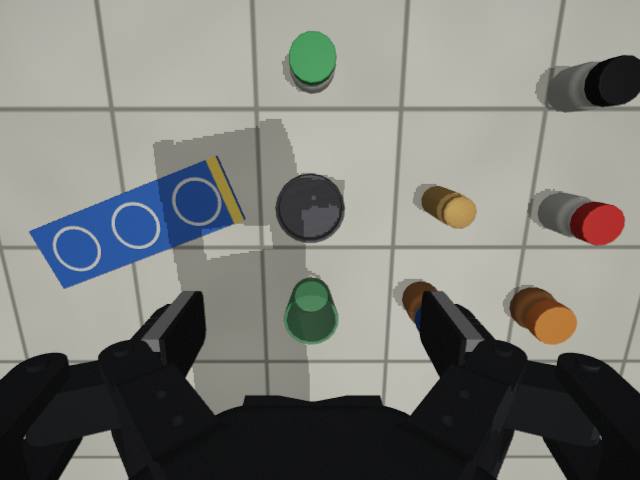

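w1 shows the pan circle at (396,224), the red cap at (200,201) and the black cap at (176,64). w2 shows the dish at (310,208), the green cap at (313,57), the weight at (459,211), and the rings at (197,201), (135,225) and (77,248).

Run:
```python
from h import *
c=manip.camera("wrist")
for n,P in(("w1",{"pan":(396,224,.03),"red":(200,201,.062),"black":(176,64,.062),"weight":(65,189,.062)}),("w2",{"dish":(310,208,.014),"green":(313,57,.062),"weight":(459,211,.062),"rR":(197,201,.005),"rM":(135,225,.005),"rL":(77,248,.005),"red":(597,223,.062)})):
    T=np.load(n+"T.npy")
    for k,p in P.items():print(n,k,ray(c,T,*p).round(4))
```

```text
w1 pan [ 0.5155 -0.3003  0.03  ]
w1 red [ 0.5434 -0.1229  0.062 ]
w1 black [ 0.6515 -0.1131  0.062 ]
w1 weight [ 0.5537 -0.0087  0.062 ]
w2 dish [0.5474 0.119  0.014 ]
w2 green [0.6681 0.1163 0.062 ]
w2 weight [ 0.5543 -0.002   0.062 ]
w2 rR [0.5525 0.2279 0.005 ]
w2 rM [0.5287 0.2908 0.005 ]
w2 rL [0.5051 0.3518 0.005 ]
w2 red [ 0.5443 -0.1157  0.062 ]
```

The two views agree to within 3 mm. Dish first, with a guarded descent.

Run:
```python
from h import *
o=rot(np.radians(-90))
manip.servo_line([.5465,.118,.05],o,rate=.2)
manip.command_gripper(.076,30);print("w",manip.get_width(),manip.get_contact_force())
f0=manip.get_contact_force()[2];z=.03
manip.servo_line([.5465,.118,z],rate=.1)
while z>.009:
    z-=.002;manip.servo_line([.5465,.118,z],rate=.06)
    f=manip.get_contact_force()[2]-f0;print(round(z,3),round(f,2))
    if abs(f)>2.5:break
c,T=wrist("d1")
print(manip.get_position(),manip.get_time())
```

```text
w 0.07614459733976721 [ 0.89199797 -0.6299556   0.56484286]
0.028 -0.05
0.026 -1.59
0.024 -0.29
0.022 0.25
0.02 -0.49
0.018 0.64
0.016 -0.9
0.014 -0.9
0.012 -1.0
0.01 0.01
0.008 -0.49
[0.54646982 0.11800299 0.00793425] 7.65
```

View pics/d1.png

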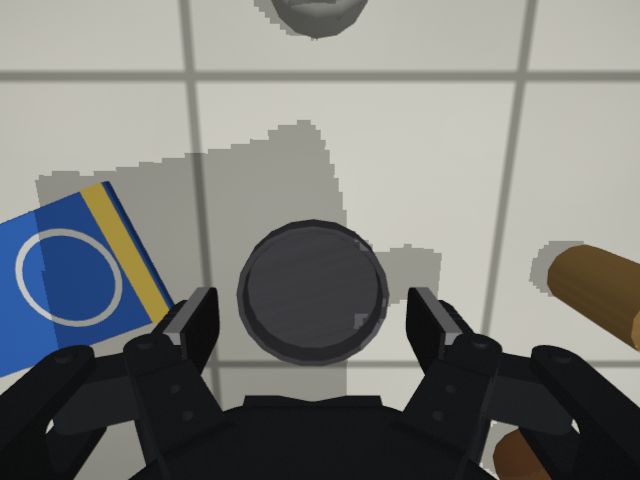

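Run:
```python
from h import *
c=manip.camera("wrist");M=np.linalg.inv(c["mount"])
for x in(-.02,-.01,0,.01,.02):
  for z in(-.011,.011):
    p=M@[x,.038,z,1];print(x,z,(p[:2]/p[2]*c["fx"]+[c["cx"],c["cy"]]).round(0),end=' ')
  print()
print(manip.get_width(),manip.get_contact_force(),manip.get_tau().round(2))
```

```text
-0.02 -0.011 [414. 288.] -0.02 0.011 [410. 338.] 
-0.01 -0.011 [407. 278.] -0.01 0.011 [404. 326.] 
0 -0.011 [401. 269.] 0 0.011 [398. 315.] 
0.01 -0.011 [396. 261.] 0.01 0.011 [394. 305.] 
0.02 -0.011 [392. 255.] 0.02 0.011 [389. 296.] 
0.07592624742403671 [-0.83590408 -0.20321531  0.26163072] [  0.   -56.37 -15.22   0.     0.    -0.  ]
```

The wrist view suggests the tips are about 20 mm above the bench, which doesn't match the stated tool length. I'll check from the side.

Run:
```python
from h import *
c=manip.camera("side");cv2.imwrite("pics/s1.png",cv2.resize(c["image"][180:400,140:440,::-1],None,fx=2.6,fy=2.6,interpolation=cv2.INTER_CUBIC))
W=np.linalg.inv(c["cam_to_world"])
for z in(0,.01,.02):
  for y in(.08,.156):
    p=W@[.5465,y,z,1];print(z,y,((p[:2]/p[2]*c["fx"]+[c["cx"],c["cy"]]-[140,180])*2.6).round(0))
```

```text
0 0.08 [386. 294.]
0 0.156 [321. 378.]
0.01 0.08 [385. 285.]
0.01 0.156 [320. 370.]
0.02 0.08 [384. 277.]
0.02 0.156 [319. 362.]
```

View pics/s1.png

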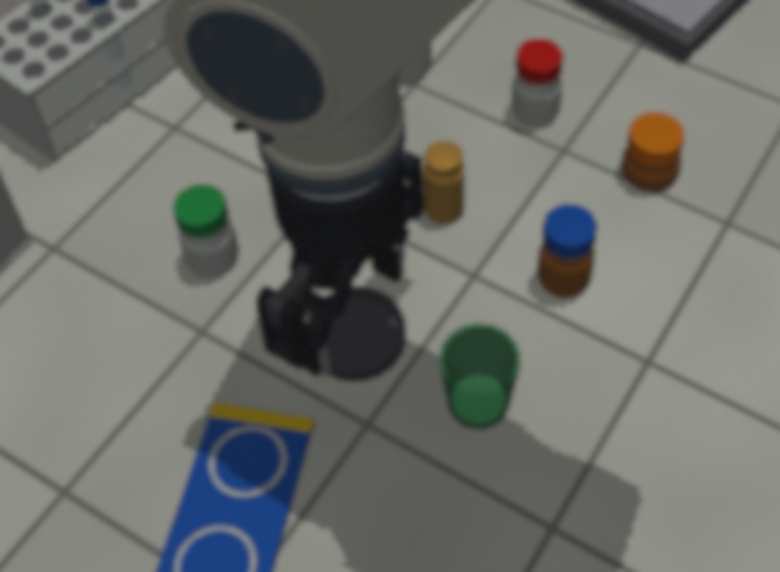

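The side crop puts the near tip corner at (318,372) and the far one at (400,280), which is about 15–20 mm above the bench. I'll keep descending with the guard.

Run:
```python
from h import *
z=.008;f0=np.mean([manip.get_contact_force()[2] for _ in range(3)])
while z>-.016:
    z-=.0015;manip.servo_line([.5465,.118,z],rate=.05)
    f=manip.get_contact_force()[2]-f0;print(round(z,4),round(f,2),manip.get_position()[2].round(4))
    if abs(f)>2.5:
        manip.hold(.1);f=manip.get_contact_force()[2]-f0;print('re',f)
        if abs(f)>2.5:break
print(manip.get_time())
wrist("d2")
```

```text
0.0065 0.45 0.0064
0.005 -0.15 0.0049
0.0035 -0.04 0.0034
0.002 -0.36 0.0019
0.0005 0.22 0.0004
-0.001 -0.41 -0.0011
-0.0025 -0.1 -0.0026
-0.004 -0.32 -0.0041
-0.0055 -0.67 -0.0056
-0.007 0.5 -0.0071
-0.0085 0.07 -0.0086
-0.01 0.5 -0.0101
-0.0115 0.44 -0.0116
-0.013 0.03 -0.0131
-0.0145 -0.57 -0.0146
-0.016 15.42 -0.0147
re 15.5417825532369
11.85
```

Contact came at TCP z = −0.0147, so with the jaws 76 mm open the tips sit about 15 mm behind the TCP. That makes the tool about 25 mm shorter than stated. I'll use measured heights from here. Next I raise 4 mm, grip, and carry the dish.

Run:
```python
from h import *
x,y=.5465,.118
manip.servo_line([x,y,-.0105],rate=.1)
manip.command_gripper(.05,30);print("w",manip.get_width(),manip.get_contact_force())
manip.servo_line([x,y,.14],rate=.15);print("w",manip.get_width())
manip.move_to([.515,-.300,.14],rot(np.radians(-98)))
c,T=wrist("d3");np.save("d3T.npy",T);print(manip.get_time())
```

```text
w 0.06384215488959542 [-1.05591751 -0.46874937  6.6814187 ]
w 0.06391619475633595
15.175
```

View pics/d3.png

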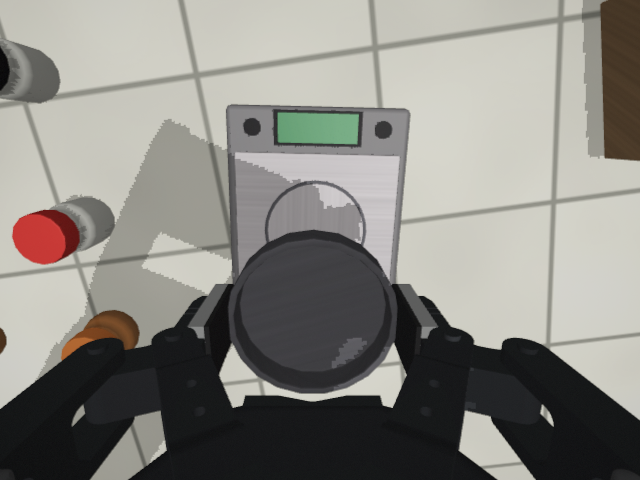

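The dish is held level, with its rim centre at about (312,311) and the pan circle at about (316,228). I'll compute the offset and place it.

Run:
```python
from h import *
c=manip.camera("wrist");T=np.load("d3T.npy")
d=ray(c,T,312,311,.140+.0245);p=ray(c,T,316,228,.03);pos=manip.get_position()
print(d,p,pos)
p=(p[:2]+[.515,-.3003])/2
t=pos[:2]+p-d[:2];print(t)
if np.hypot(*(t-[.515,-.3]))<.01:
    manip.servo_line([*t,.035],rate=.15)
    f0=manip.get_contact_force()[2]
    z=.024
    manip.servo_line([*t,z],rate=.08)
    while z>.015:
        z-=.001;manip.servo_line([*t,z],rate=.06);f=manip.get_contact_force()[2]-f0
        if f>3:break
    print(z,f)
    manip.command_gripper(.078)
    manip.servo_line([*t,.13],rate=.2)
    c,T=wrist("d4");np.save("d4T.npy",T)
    np.save("dish.npy",t);print(manip.get_time())
```

```text
[ 0.51867339 -0.29828715  0.1645    ] [ 0.51674924 -0.30070484  0.03      ] [ 0.51551239 -0.2988384   0.13999545]
[ 0.51271361 -0.30105367]
0.018999999999999996 7.869211014550593
18.6583
```

View pics/d4.png

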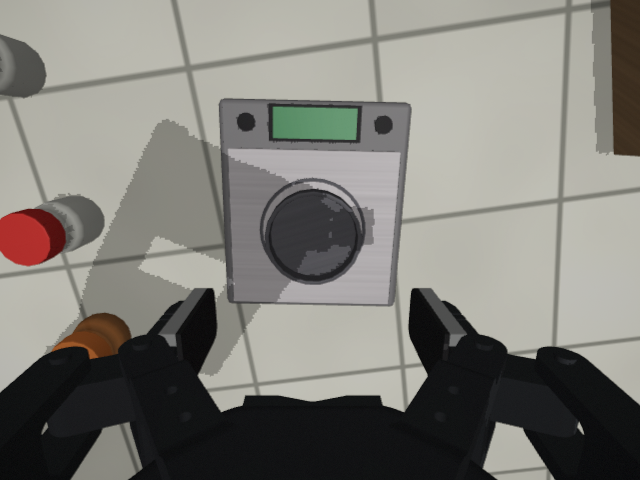

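The dish is flat on the pan with its rim centre at about (313,236) and the circle centre at about (312,230). Next is the weight: tips at about 16 mm above the bench, then check the grip and lift.

Run:
```python
from h import *
c=manip.camera("wrist");T=np.load("d4T.npy")
d=ray(c,T,313,236,.044);print(d,ray(c,T,312.5,230,.03));np.save("dish.npy",d[:2])
o=rot(np.radians(-90))
x,y=.554,-.0035
manip.command_gripper(.06)
manip.move_to([x,y,.15],o)
wrist("x1");print(manip.get_time())
# tip ~ TCP-10mm when near 30-40mm opening -> measured by view
c,T=wrist("x1");np.save("x1T.npy",T)
```

```text
[ 0.51444775 -0.30023508  0.044     ] [ 0.51503325 -0.29996362  0.03      ]
20.2333
```

View pics/x1.png

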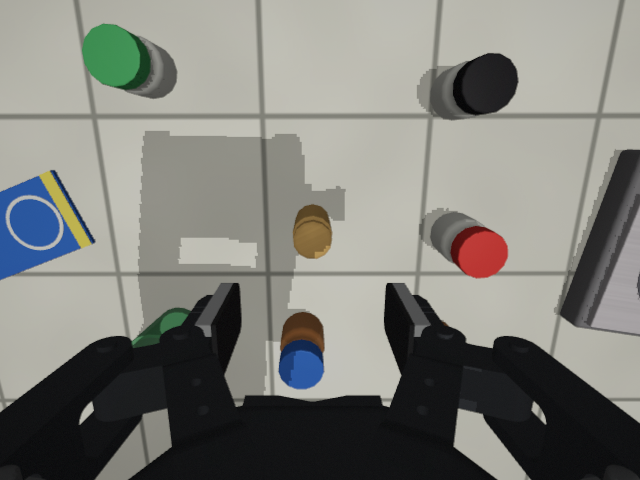

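Run:
```python
from h import *
c=manip.camera("wrist");T=np.load("x1T.npy")
w=ray(c,T,313,243,.061);print(w,"red",ray(c,T,480,252,.062),"black",ray(c,T,486,83,.062),"green",ray(c,T,117,56,.062))
x,y=w[:2]
if np.hypot(x-.554,y+.0035)<.008:
    manip.servo_line([x,y,.022],rate=.2)
    manip.command_gripper(.0,50);print("w",manip.get_width(),manip.get_contact_force())
    manip.servo_line([x,y,.16],rate=.2);print("w",manip.get_width(),manip.get_contact_force())
    d=np.load("dish.npy")
    manip.move_to([*d,.16],rot(np.radians(-98)))
    manip.servo_line([*d,.10],rate=.2)
    c,T=wrist("x2");np.save("x2T.npy",T);print(manip.get_position(),manip.get_time())
```

```text
[ 0.55062668 -0.00394451  0.061     ] red [ 0.5444147  -0.11900965  0.062     ] black [ 0.65263382 -0.10943299  0.062     ] green [0.66781395 0.11348335 0.062     ]
w 0.02706500018312897 [-1.16100915 -1.23291398  6.00006635]
w 0.026965370751091806 [-0.04918848  0.32947343 -3.52554136]
[ 0.5154803  -0.29983418  0.10090455] 24.0
```

View pics/x2.png

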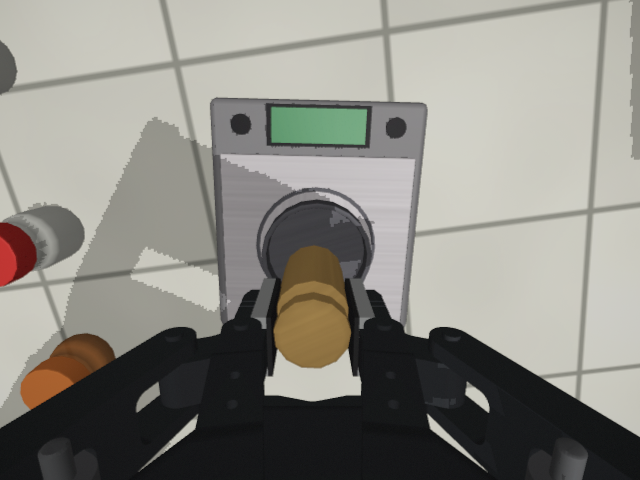

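The weight is held upright between the pads, with the knob centre at about (313,331) and the far edge of the foot at row 246.

Run:
```python
from h import *
c=manip.camera("wrist");T=np.load("x2T.npy");d=np.load("dish.npy")
k=ray(c,T,313,331,.140);e=ray(c,T,313,246,.079);u=(e-T[:3,3])[:2]
r=(R.from_rotvec(manip.get_ee_rot()).as_matrix()[:,2]*-1)[:2] # image-up in world
print("knob",k,"foot",e[:2]-r*.0145,"pos",manip.get_position(),d)
s=((k[:2]+e[:2]-r*.0145)/2-manip.get_position()[:2]);print("off",s)
t=d-s
assert np.hypot(*s)<.008
manip.servo_line([*t,.062],rate=.15);f0=manip.get_contact_force()[2];z=.060
while z>.050:
    z-=.001;manip.servo_line([*t,z],rate=.06);f=manip.get_contact_force()[2]-f0
    if f>2.5:break
print(z,f)
manip.command_gripper(.055);manip.servo_line([*t,.16],rate=.2)
c,T=wrist("x3");np.save("x3T.npy",T);print(manip.get_time())
```

```text
knob [ 0.51862982 -0.29884991  0.14      ] foot [ 0.51535448 -0.29839033] pos [ 0.5157124  -0.30023093  0.10139454] [ 0.51444775 -0.30023508]
off [0.00127975 0.00161081]
0.055999999999999994 7.474770614394714
26.55
```

View pics/x3.png

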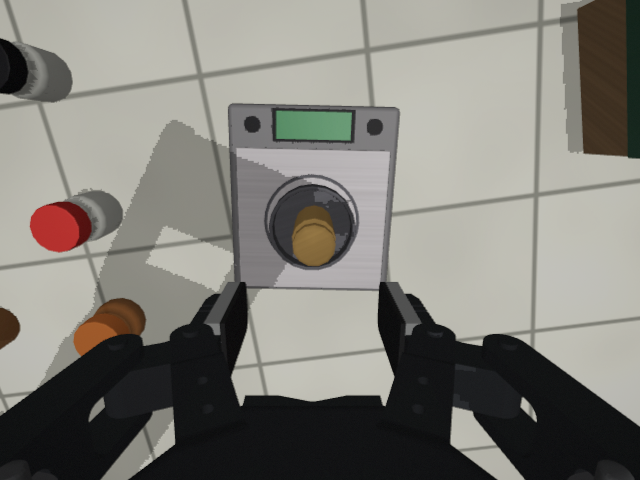

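The weight is standing inside the dish: knob at (314,244), rim centre at about (312,226). Next are the bottles, red first.

```bash
cat >> h.py <<'E'
RING={"red":(.552,.2275),"black":(.528,.290),"green":(.5043,.351)}
def bottle(name,xy,zp=.022):
    manip.command_gripper(.062)
    manip.move_to([*xy,.15],rot(np.radians(-90)))
    manip.servo_line([*xy,zp],rate=.2)
    manip.command_gripper(0,40);w=manip.get_width()
    manip.servo_line([*xy,.15],rate=.2);print(name,"w",w,manip.get_width())
    if manip.get_width()<.03: raise SystemExit("lost")
    o=rot(np.radians(21.2));r=RING[name]
    manip.move_to([*r,.15],o);manip.servo_line([*r,zp+.011],rate=.2)
    f0=manip.get_contact_force()[2];z=zp+.009
    while z>zp+.001:
        z-=.001;manip.servo_line([*r,z],rate=.06);f=manip.get_contact_force()[2]-f0
        if f>2.5:break
    print("z",z-zp,"f",f)
    manip.command_gripper(.055);manip.servo_line([*r,.16],rate=.2)
    c,T=wrist("p_"+name);np.save(f"p_{name}T.npy",T);print(manip.get_time())
E
python3 - <<'E'
from h import *
c=manip.camera("wrist");T=np.load("x3T.npy")
print(ray(c,T,314,243,.094),ray(c,T,312,226,.044))
bottle("red",(.544,-.120))
E
```

```text
[ 0.51588372 -0.30180738  0.094     ] [ 0.51455831 -0.30026125  0.044     ]
red w 0.03424942291535389 0.03433179864402354
z 0.005999999999999998 f 5.669684093261829
33.5333
```

View pics/p_red.png

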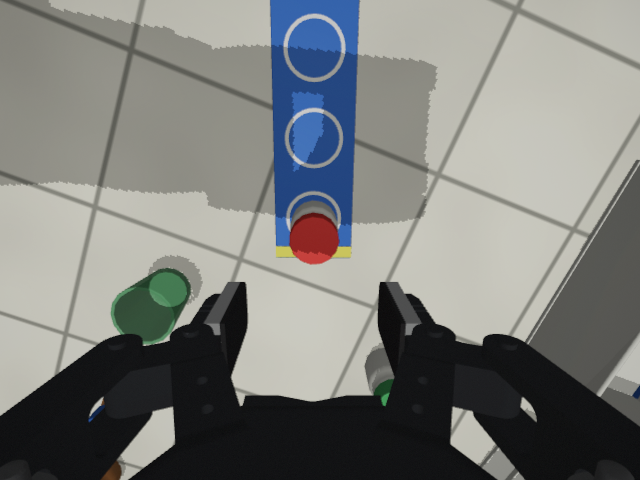

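The red bottle stands upright on the stripe-end ring, with its cap at (314,239) and the other rings at (314,138) and (314,47). I'll run black and green next, with a numeric check.

Run:
```python
from h import *
c=manip.camera("wrist");T=np.load("p_redT.npy")
print(ray(c,T,314,239,.067),ray(c,T,314,138,.005),ray(c,T,314,47,.005))
bottle("black",(.651,-.1115))
bottle("green",(.6675,.1155))
c=manip.camera("top");cv2.imwrite("pics/top1.png",c["image"][:,:,::-1])
```

```text
[0.55318997 0.22720642 0.067     ] [0.52897311 0.29013519 0.005     ] [0.50464881 0.35247065 0.005     ]
black w 0.03468785588325763 0.03396816636165457
z 0.005999999999999998 f 9.709024960963278
41.3167
green w 0.03408331821340175 0.03414442143734117
z 0.005999999999999998 f 8.460119275620023
48.9583
```

View pics/p_green.png

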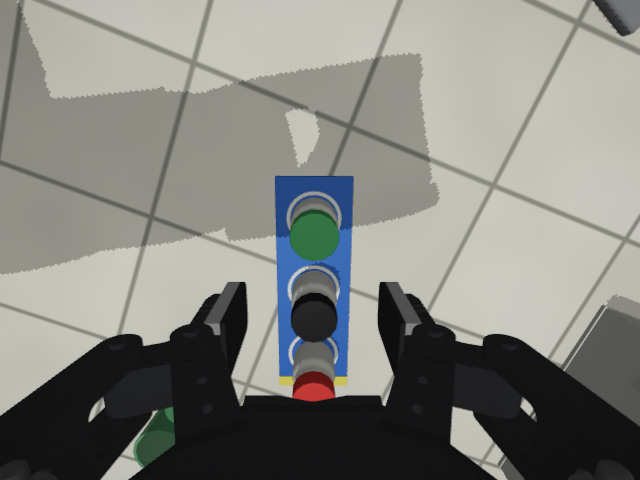

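All three bottles stand on their rings, green at (314,236) and black at (314,318). I'll move clear and take one last top view.

Run:
```python
from h import *
c=manip.camera("wrist");T=np.load("p_greenT.npy")
print("green",ray(c,T,314,236,.067),"black",ray(c,T,314,318,.067))
manip.move_to([.40,.02,.30],rot(np.radians(-30)))
manip.hold(.5)
c=manip.camera("top");cv2.imwrite("pics/top2.png",c["image"][:,:,::-1]);print(manip.get_time())
```

```text
green [0.50477343 0.3525392  0.067     ] black [0.52764713 0.29391823 0.067     ]
51.0083
```

View pics/top1.png

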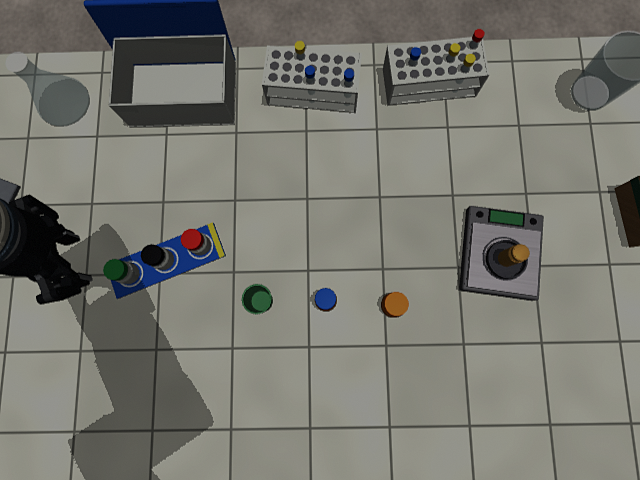

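The top view shows all three bottles placed and the bystanders at their original pixels. The weight knob is at (519,253). One last numeric check, then I hand in.

Run:
```python
from h import *
c=manip.camera("top");T=c["cam_to_world"]
for n,p in{"knob":(519,253,.094),"dish":(505.5,257,.044),"red":(191,239,.067),"black":(153,255,.067),"green":(115,270,.067)}.items():print(n,ray(c,T,*p).round(4))
k=ray(c,T,519,253,.094)
if np.hypot(k[0]-.5147,k[1]+.3)<.010: manip.sign_off();print("signed",manip.get_time())
```

```text
knob [ 0.5125 -0.2988  0.094 ]
dish [ 0.5143 -0.2969  0.044 ]
red [0.5517 0.2244 0.067 ]
black [0.5262 0.2863 0.067 ]
green [0.5026 0.3477 0.067 ]
the job is handed in; nothing more can be done
the job is handed in; nothing more can be done
```

The weighing station is set out and handed in, at about 51 s of the 120 s allowed. The hand-in reports no verdict, so the results below come from my own camera checks.

- **Bottles:** red, black and green stand upright on their rings, red next to the yellow stripe. The last top and wrist views put each within about 4 mm of its ring centre.
- **Dish and weight:** the dish is within about 3 mm of the pan's middle, and the weight stands upright inside it, within about 3 mm of the dish's centre.
- **Bystanders:** the brown bottle, beaker and jar are at the same pixels in the top view as at the start.

**Disagreements:**
- The fingertips did not match the stated tool length. At 76 mm opening they touched the bench about 15 mm behind the TCP, some 25 mm shorter than described. I set the grasp heights from that contact, which pressed about 15 N.
- The finger opening also read 2–4 mm less than the objects' diameters when gripping.
- The top and wrist cameras differ by up to 8 mm, mostly along y, for the middle bottle. Either reading is inside the tolerance.

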